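# Seat the adapter plate and hold a block battery on the tester's contacts

### The arm

A 7-joint arm with a two-finger parallel gripper is mounted at the origin on a cart in front of the work surface, level with it; the furniture and walls round the work are solid. World frame = base frame: x ahead of the robot, y to its left, z up, the work surface at z = 0. Lengths are in m, angles in rad, forces in N, time in s.
With the tool pointing down it reaches from about 0.425 to 0.95 m from the base axis. Payload 4.7 kg.
Tool frame: the origin (TCP) lies on the centre line of the jaws, within the pads' length; the fingertips stand 11 mm ahead of it and the grasp point (between the pads) lies 8 mm behind it; z points along the fingers, y is the line along which they close (so a half turn about z gives the same grasp; the last joint's range is limited). The gripper opens to 85 mm and grips with 20 to 120 N. Pads are 22 mm wide; open, the fingers measure 114 mm over their backs; the gripper's body (76 mm by 85 mm) begins 54 mm behind the grasp point. The pads swing forward as they close: fully open they stand 13 mm farther back than shut.
Start: joints at [-1.217, 0.469, -0.049, 1.532, 0.024, 1.141, -0.082], TCP at [0.252, 0.626, 0.242] pointing down, gripper open.
Joint ranges: [-2.59, 2.59], [-0.33, 1.99], [-1.39, 1.29], [0.1, 2.45], [-1.04, 4.18], [0.21, 1.99], [-2.66, 2.66]. Speed limits (rad/s): [2.57, 2.57, 3.14, 3.14, 3.14, 3.14, 3.14].

### API

Orientations are given as a unit quaternion [x, y, z, w].
In Python, from workcell import readout, snapshot, get_calibration, job, spotter gives the robot as it stands. The module is installed in compiled form; this text tells all that it offers.
- The arm moves only by the tool apply_moves, never from a script. Its argument "series" is a list of rows, each a list of 4 numbers: the shift along the world's x, y, z in m, then the turn about the world's z in rad. In form: [[x, y, z, yaw], ...]. A call has 1 to 20 rows; each row shifts and turns the commanded pose from where the row before left it; what a row does not reach is not made up. A row lasts 1/10 s, in which the tool goes at most 50 mm and 8.59 degrees, less where a joint would pass 70% of its speed; a pose out of reach is approached as far as the arm can. A call is refused whole if a number of a shift passes 0.05 or a number of a turn 0.15, either way. A call with a gripper value outside its range is refused whole. "grip" is the gripper command: -1 is fully open, 1 is shut, values between are in proportion, set as the call begins (left out, the last holds). The fingers move at their own pace and stop on an object; "grip_force" is the grip in N (left out, the last holds). Time passes only in rows, so rows that do not move let the fingers close. It gives the time, the measured TCP pose, the force, the opening and the grip force at its end, in the units of the state.
- readout.observe(): the state, without advancing time (a new reading comes with each control period).
- snapshot(name): name is "scene" or "top" or "wrist"; returns the picture (400x640x3 uint8, red, green, blue); there is no depth.
- get_calibration(name): a dict with "K" (3x3 intrinsics, pixels), "distortion" ([k1, k2, p1, p2, k3] as OpenCV has them; the pictures are not rectified), "xyz" and "attitude" of the camera in the world; the wrist camera has in their place "tool_from_camera" (4x4, takes a point from camera to tool coordinates, whose origin is the TCP and whose axes are the flange's). Camera axes: x right, y down, z forward; pixel columns grow to the right and rows downward; lengths in m; the calibration is good to about 2 mm. A picture is of the moment at which its call begins: read the wrist's pose just before it. get_calibration takes no time and is no camera call.
- job.hand_in(): hands the job in; it is judged then, once.
Trained networks look in the newest picture that a camera, given by its name, has taken for a name from the list of things; names that differ only in an ending like _2 or _b are one class to them, and where a whole thing is asked for, a point or a joint stands for the part that bears it (a point fixed in the world has none). Each returns a list of dicts, best first, with "p" (0 to 1); they miss things now and then, are a little off and sometimes report something else, mostly with a low value. They report only what shows in the picture. A call takes as long as a camera call. They do not tell look-alikes from the thing itself.
- spotter.recognise(camera, label): "rect" ([left, top, right, bottom] in pixels, round what is visible of it).
- spotter.trace(camera, label): "mask" (400x640 bool, what is visible of it) and "rect" ([left, top, right, bottom] in pixels, round what is visible of it).
- spotter.mark_of(camera, label): "point" ([column, row] in pixels: a listed point, or the origin of a listed thing).
The state is a dict: "time_s": time; "joint_positions": joint angles; "qd": joint speeds; "tau": joint torques, N m; "eef_pos": TCP position; "eef_rot": TCP orientation; "force": force on the tool from outside, world axes, zero at the start; "ft_torque": the same for the moment, N m; "width": opening from 0.0 (shut) to 1.0 (fully open); "finger_force": force on a finger pad.
Only numpy, scipy, OpenCV 4.12 (cv2) and the standard library are available. Lean on these libraries where they do the work, as an engineer would, in place of code of your own. Each camera call takes 0.05 s, during which the arm holds its last target. There are 200 camera calls.

### The job

The white adapter plate of the battery tester is only resting on its spring catches: press it down at both ends until it lies flush in the tester. Then take the block battery out of its rack, pass it upright, terminals down, through the window of the plate and push it down until the sprung contacts underneath are pressed all the way in (either way round will do). Finish while still gripping the battery and holding it pressed there, and leave the other things on the bench alone.

Things in the scene. Friction and masses are not known exactly. Their poses are not given: they have to be found in the camera images.
- bay (a point): battery tester, a low blue and grey instrument fixed to the bench, 110 mm deep (its x), 190 mm wide (its y), its flat top 50 mm above the bench. This point is the middle of its adapter bay, level with that top, 38 mm toward +y from the instrument's middle; x points to its back, y to its left, z up. The bay is a pocket 72 x 94 mm, 8 mm deep. A display and a knob (12 mm tall) are on the other half
- window (a point): white adapter plate, loose, 70 x 92 x 8 mm, with 1 mm of play all round in the bay. This point is the middle of its window at the upper face, axes as for the bay; flush means it is as high as the bay point, it starts about 5 mm higher. The window, framed by a black line, is 28 mm (x) by 19 mm (y), 2 mm more than the battery each way; its upper rim has a 45 degree lead-in bevel 3 mm wide
- press_left (a point): orange thumb mark, 22 mm across, on the plate's upper face, 33 mm from the window's middle toward +y. Pressing here with about 7 N pushes this end of the plate past its two spring plungers on to a hard seat, where it stays
- press_right (a point): the same kind of thumb mark 33 mm from the window's middle toward -y, for the plate's other end
- battery_centre (a point): green and yellow block battery, 0.05 kg, loose. This point is the middle of its case, 26 mm (its own x) by 17 mm (its own z) and 45 mm tall (its own y, which points up; the terminals stick out 4 mm at the bottom). It stands in a pocket of the rack, top face 22.5 mm above this point; the lower 10 mm of the case are in the pocket, which leaves it 1.5 mm on each side
- rack: grey battery rack fixed to the bench, 62 x 122 mm, 22 mm tall, with three pockets in a row along its y; the battery stands in the middle one, its 26 mm side along the rack's x. Origin in the middle of its underside
- contacts (a joint): travel of the sprung contact block under the window: 0 at rest, 0.005 m pressed all the way in. At rest the battery's case meets it when its lower end is 9 mm below the tester's top; it pushes back with 3 N at first and 5.5 N at the stop
- meter: yellow-green multimeter, loose, 138 x 70 x 47 mm, origin under its middle; to be left alone
- cutters: flush cutters with yellow handles, loose, 43 x 118 x 16 mm, origin under the middle; to be left alone
- solder: clear tube of solder with a green label, loose, 24 x 103 x 24 mm, origin under its middle; to be left alone
- tin: round flux tin, loose, 49 mm across, 13 mm tall, origin under its middle; to be left alone
There are look-alikes about, which are no part of the job. What is meant by the part that bears battery_centre is not pink or turquoise, and is the smaller of those in its own colour.

How it is judged:
By the outcome, as a careful person would: the job done as asked, in the order asked, and still so for the second after the job is handed in, while the arm keeps its last pose, push and grip.
It also fails if it takes over 54 s, if anything falls off the work surface, if the arm or the gripper's body presses on something with over 40 N, if the wrist force passes 120 N, or if a joint passes its speed limit or range.

## Working session

There is one attempt and no reset: what is moved stays moved. The work goes in short steps, Python scripts to look and compute and a tool call to move; the robot and the scene stay as the last step left them, time stands still between calls to the robot, and variables do not carry over. Pictures are saved under pics/ and viewed, at most 10 in all, crops included, and the job is handed in when it is done.

Besides the shell and the picture viewer there is one more tool, called after "Emit:" as name(argument=value, ...), one argument or row to a line, values as JSON. apply_moves: Moves the arm, as the interface text tells. Its arguments: {"type":"object","properties":{"series":{"type":"array","items":{"type":"array","items":{"type":"number"}}},"grip":{"type":"number"},"grip_force":{"type":"number"}},"required":["series"]}

```bash
mkdir -p pics; cat > h.py <<'E'
import numpy as np, cv2
from scipy.spatial.transform import Rotation as R
from workcell import readout, snapshot, get_calibration, job, spotter
def cam(name):
    c=get_calibration(name); K=np.array(c["K"]); d=np.array(c["distortion"],float)
    if "tool_from_camera" in c:
        s=readout.observe(); T=np.eye(4); T[:3,:3]=R.from_quat(s["eef_rot"]).as_matrix(); T[:3,3]=s["eef_pos"]
        T=T@np.array(c["tool_from_camera"])
        return K,d,T[:3,:3],T[:3,3]
    a=np.array(c["attitude"],float)
    Rm=R.from_quat(a).as_matrix() if a.size==4 else a.reshape(3,3)
    return K,d,Rm,np.array(c["xyz"])
def world(cm,uv,z):
    K,d,Rm,t=cm
    p=cv2.undistortPoints(np.array(uv,float).reshape(-1,1,2),K,d).reshape(-1,2)
    r=np.c_[p,np.ones(len(p))]@Rm.T
    return t+r*((z-t[2])/r[:,2])[:,None]
def pix(cm,X):
    K,d,Rm,t=cm
    rv=cv2.Rodrigues(Rm.T)[0]
    return cv2.projectPoints(np.array(X,float).reshape(-1,3),rv,-Rm.T@t,K,d)[0].reshape(-1,2)
def save(im,n): cv2.imwrite("pics/"+n,im[:,:,::-1])
E
python3 - <<'E'
from h import *
a=snapshot("top"); b=snapshot("scene")
save(a,"top.png"); save(b,"scene.png")
for n in("top","scene"):
    cm=cam(n); print(n,cm[3].round(3),cm[2].round(2).tolist(),cm[0][0,0])
    for l,z in(("bay",.05),("window",.055),("press_left",.055),("press_right",.055),("battery_centre",.04),("rack",0)):
        for q in spotter.mark_of(n,l)[:4]:
            print(l,round(q["p"],2),np.round(q["point"],1),world(cm,q["point"],z)[0].round(4))
print(readout.observe())
E
```

```text
top [0.443 0.167 1.572] [[0.0, -1.0, 0.1], [-1.0, -0.0, -0.01], [0.01, -0.1, -1.0]] 511.4581988976198
bay 0.9 [284.9 235.2] [0.4929 0.2462 0.05  ]
bay 0.23 [398.2 213.8] [ 0.5577 -0.0927  0.05  ]
window 0.84 [283.7 236. ] [0.4904 0.2495 0.055 ]
window 0.4 [272.9 242.5] [0.471  0.2814 0.055 ]
press_left 0.57 [271.8 238.6] [0.4825 0.2847 0.055 ]
press_right 0.73 [292.1 229.3] [0.5103 0.2247 0.055 ]
battery_centre 0.59 [388.1 248.6] [ 0.4536 -0.0628  0.04  ]
battery_centre 0.54 [362.9 240.4] [0.4782 0.0131 0.04  ]
battery_centre 0.41 [400.3 210.8] [ 0.5675 -0.1009  0.04  ]
battery_centre 0.38 [411.  242.7] [ 0.4712 -0.1325  0.04  ]
scene [-0.032 -0.72   0.72 ] [[0.8, -0.31, 0.51], [-0.59, -0.41, 0.69], [-0.01, -0.86, -0.51]] 495.7890230500251
bay 0.75 [264.2 208.3] [0.4924 0.2421 0.05  ]
window 0.67 [264.  204.8] [0.4969 0.2501 0.055 ]
press_left 0.82 [253.5 206.5] [0.4709 0.2592 0.055 ]
press_right 0.93 [273.3 209.6] [0.5038 0.2155 0.055 ]
battery_centre 0.87 [324.  280.4] [ 0.4515 -0.0697  0.04  ]
battery_centre 0.83 [350.3 298.8] [ 0.4595 -0.1475  0.04  ]
battery_centre 0.8 [311.5 25
[... 239 characters left out ...]
': 0.7, 'joint_positions': array([-1.21689237,  0.46856945, -0.0485884 ,  1.53249662,  0.024081  ,
        1.14096939, -0.08229282]), 'qd': array([-0.00019177, -0.00099241,  0.00066495,  0.00065305, -0.00164094,
       -0.00154258, -0.00095176]), 'tau': array([-5.18820761e-04, -5.10007954e+01, -4.69177938e-02, -2.37974793e+01,
        1.07895918e-02,  5.37179421e-04,  4.27332665e-06]), 'eef_pos': array([0.25209685, 0.62618562, 0.24235686]), 'eef_rot': array([ 1.90236048e-01,  9.81738377e-01,  7.35646813e-05, -1.43464751e-05]), 'force': array([-0.49860948, -1.15655202,  0.01340698]), 'ft_torque': array([-0.01228054,  0.01689843,  0.02863943]), 'finger_force': 0.0, 'width': 0.9988568650174228}
```

View pics/top.png

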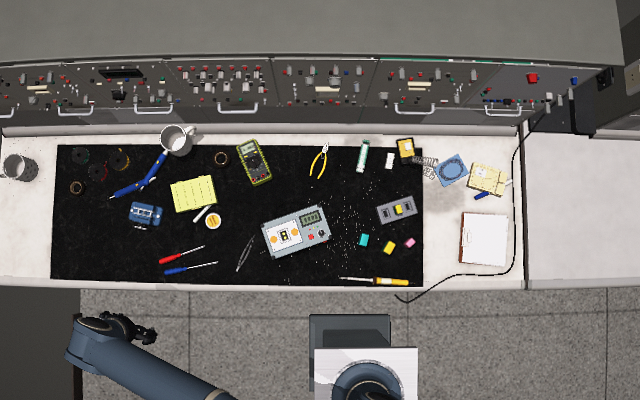

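View pics/scene.png

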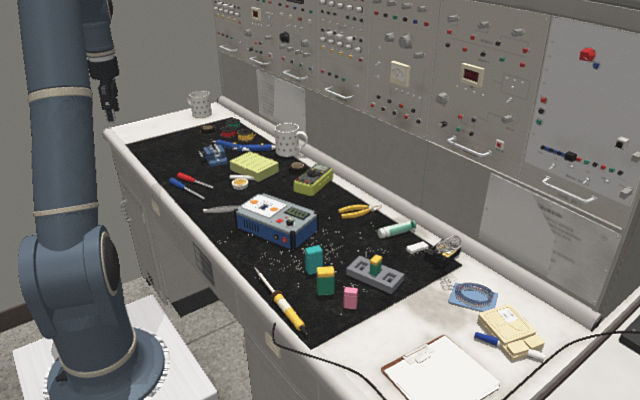

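Top view: the tester is at (295,231). What could be taken for the battery:
- Green/yellow block in the rack at (398,210).
- Larger green/yellow block at (388,247).
- Turquoise block at (363,240).
- Pink block at (411,243).

I choose the one in the rack at (398,210), which is the smaller of the green/yellow pair, and check it in a crop.

```bash
python3 - <<'E'
from h import *
a=cv2.imread("pics/top.png"); b=cv2.imread("pics/scene.png")
c=cv2.resize(a[185:275,250:430],(800,400),interpolation=cv2.INTER_CUBIC)
cv2.imwrite("pics/crop1.png",c)
snapshot("top"); cm=cam("top")
for l,z in(("bay",.05),("rack",.022),("battery_centre",.06),("window",.055)):
    for q in spotter.trace("top",l)[:4]:
        pts=np.argwhere(q["mask"])[:,::-1].astype(float)
        w=world(cm,pts,z)[:,:2]; r=cv2.minAreaRect((w*1000).astype(np.float32))
        print(l,round(q["p"],2),np.round(q["rect"]),np.round(r[0],1),np.round(r[1],1),round(r[2],1))
E
```

```text
bay 0.76 [260. 203. 332. 262.] [502.7 214.9] [115.  192.3] 19.1
bay 0.31 [266. 221. 302. 251.] [492.6 249.6] [71.7 93.8] 20.8
rack 0.94 [375. 196. 417. 226.] [571.2 -91.9] [ 62.8 126.7] 18.5
battery_centre 0.66 [382. 241. 395. 251.] [456.1 -60.7] [25.3 34.6] 62.9
battery_centre 0.63 [356. 234. 368. 248.] [479.7  15.5] [26.2 36.6] 71.2
battery_centre 0.51 [404. 238. 414. 248.] [ 471.4 -122.6] [14.7 23.5] 44.3
battery_centre 0.5 [398. 207. 407. 213.] [570.8 -89.2] [26.4 23.9] 18.4
window 0.65 [267. 223. 303. 251.] [491.6 250.1] [70.3 91.7] 19.0
```

View pics/crop1.png

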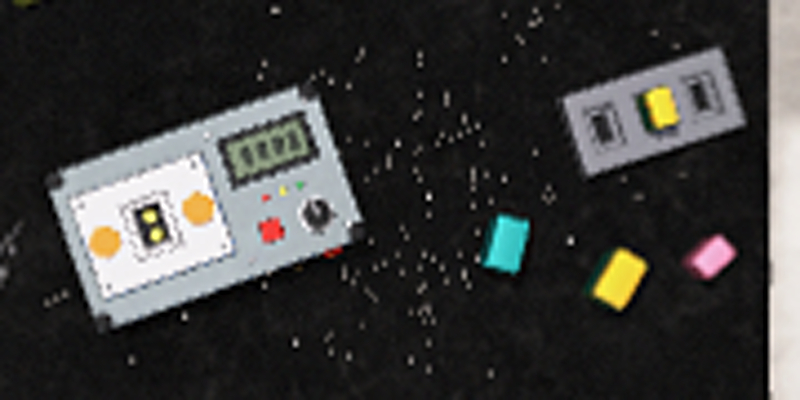

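Crop: the tester sits at yaw about +19°, plate on its left half. In the rack, the small yellow-topped green battery is at crop (660,107). The larger look-alike is at (620,278), turquoise at (507,243) and pink at (712,257), so the rack battery is confirmed. Next I move above the plate with the jaws shut.

Emit:
apply_moves(
  series=[
    [0.017,-0.027,0,0.051],
    [0.017,-0.027,0,0.051],
    [0.017,-0.027,0,0.051],
    [0.017,-0.027,0,0.051],
    [0.017,-0.027,0,0.051],
    [0.017,-0.027,0,0.051],
    [0.017,-0.027,0,0.051],
    [0.017,-0.027,0,0.051],
    [0.017,-0.027,0,0.051],
    [0.017,-0.027,0,0.051],
    [0.017,-0.027,0,0.051],
    [0.017,-0.027,0,0.051],
    [0.017,-0.027,0,0.051],
    [0.017,-0.025,0,0.051],
    [0,0,0,0],
    [0,0,0,0],
  ],
  grip=1,
)

```text
time_s: 2.55
eef_pos: [0.4904, 0.2497, 0.2424]
eef_rot: [-0.164, 0.986, 0.0, 0.0]
force: [-0.5, 0.8, 0.3]
width: -0.0
finger_force: 0.0
```

```bash
cat > look.py <<'E'
from h import *
import sys
def yaw(s):
    y=R.from_quat(s["eef_rot"]).as_matrix()[:,1]; a=np.degrees(np.arctan2(-y[0],y[1])); return (a+90)%180-90
s=readout.observe(); print("t",s["time_s"],"tcp",s["eef_pos"].round(4),"yaw",yaw(s).round(2),"F",s["force"].round(1),"w",round(s["width"],3))
cm=cam("wrist"); a=snapshot("wrist"); save(a,sys.argv[1]+".png")
for arg in sys.argv[2:]:
    l,z=arg.split(":"); z=float(z)
    for q in spotter.mark_of("wrist",l)[:2]:
        print(l,"mark",round(q["p"],2),np.round(q["point"],1),world(cm,q["point"],z)[0].round(4))
    for q in spotter.trace("wrist",l)[:2]:
        w=world(cm,np.argwhere(q["mask"])[:,::-1],z)[:,:2]; r=cv2.minAreaRect((w*1000).astype(np.float32))
        print(l,"mask",round(q["p"],2),np.round(q["rect"]),np.round(r[0],1),np.round(r[1],1),round(r[2],2))
E
python3 look.py w1 bay:.05 window:.055 press_left:.055 press_right:.055; python3 -c "
from h import *
print(np.round(get_calibration('wrist')['tool_from_camera'],3))"
```

```text
t 2.55 tcp [0.4904 0.2497 0.2424] yaw 18.85 F [-0.5  0.8  0.3] w -0.0
bay mark 0.94 [318.5 174.3] [0.49   0.2497 0.05  ]
bay mask 0.58 [171. 111. 382. 236.] [504.9 213.5] [118.1 193.5] 19.47
window mark 0.87 [318.4 179.7] [0.4939 0.2509 0.055 ]
window mask 0.75 [267. 139. 370. 214.] [492.4 249.8] [73.2 93.6] 19.75
press_left mark 0.87 [353.  178.1] [0.4819 0.2811 0.055 ]
press_left mask 0.97 [264. 142. 370. 213.] [492.2 249.6] [70.2 93.2] 18.88
press_right mask 0.64 [266. 139. 371. 212.] [492.4 249.5] [71.3 92.3] 19.83
[[-0.    -0.957 -0.291  0.074]
 [ 1.    -0.     0.     0.   ]
 [-0.    -0.291  0.957 -0.132]
 [ 0.     0.     0.     1.   ]]
```

View pics/w1.png

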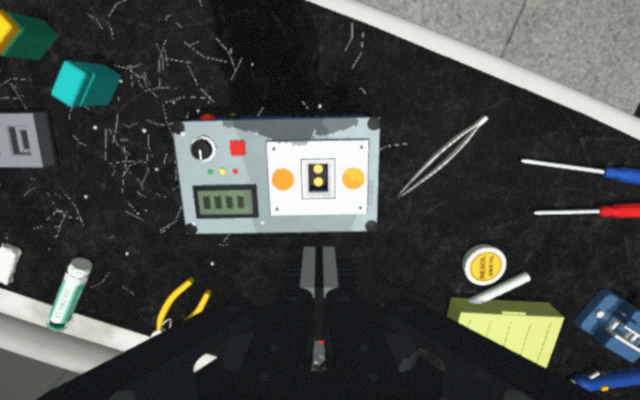

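The wrist picture shows the plate at (318,177), with orange marks at (283,179) and (353,178) and the window at (318,179). The jaws' line is parallel to the tester. I'll refine from the colour centroids.

```bash
cat > orange.py <<'E'
from h import *
import sys
def oranges(n,cm,z):
    im=cv2.cvtColor(cv2.imread("pics/%s.png"%n),cv2.COLOR_BGR2HSV)
    m=cv2.inRange(im,(8,120,150),(24,255,255)); k,_,st,ce=cv2.connectedComponentsWithStats(m)
    for i in range(1,k):
        if st[i,4]>80: print(st[i].tolist(),ce[i].round(1),world(cm,ce[i],z)[0].round(4))
if __name__=="__main__": oranges(sys.argv[1],cam("wrist"),float(sys.argv[2]))
E
python3 orange.py w1 .055
```

```text
[0, 13, 13, 31, 118] [ 5.5 28.7] [ 0.4526 -0.0545  0.055 ]
[272, 169, 22, 21, 352] [282.4 179.2] [0.5038 0.2196 0.055 ]
[343, 168, 21, 21, 345] [353. 178.] [0.4812 0.2819 0.055 ]
[470, 252, 32, 29, 415] [485.7 266.6] [0.5239 0.4446 0.055 ]
[157, 280, 35, 50, 169] [170.3 302.9] [0.6721 0.1462 0.055 ]
```

Emit:
apply_moves(
  series=[
    [-0.0023,0.008,-0.039,0.01],
    [-0.0023,0.008,-0.039,0],
    [-0.0023,0.008,-0.039,0],
    [-0.0023,0.008,-0.039,0],
    [0,0,-0.01,0],
    [0,0,-0.005,0],
    [0,0,-0.003,0],
    [0,0,-0.002,0],
    [0,0,-0.001,0],
    [0,0,0,0],
    [0,0,0,0],
  ],
)

```text
time_s: 4.1
eef_pos: [0.4813, 0.2823, 0.0661]
eef_rot: [-0.17, 0.985, 0.0, 0.001]
force: [0.6, 0.2, 0.6]
width: 0.002
finger_force: 0.3
```

Emit:
apply_moves(
  series=[
    [0,0,-0.001,0],
    [0,0,-0.001,0],
    [0,0,-0.001,0],
    [0,0,-0.001,0],
    [0,0,0,0],
  ],
)

```text
time_s: 4.6
eef_pos: [0.4813, 0.2822, 0.0619]
eef_rot: [-0.17, 0.986, 0.0, 0.0]
force: [0.3, -1.6, 6.4]
width: 0.003
finger_force: 3.4
```

Emit:
apply_moves(
  series=[
    [0,0,-0.001,0],
    [0,0,-0.001,0],
    [0,0,0,0],
  ],
)

```text
time_s: 4.9
eef_pos: [0.4813, 0.2822, 0.0617]
eef_rot: [-0.17, 0.986, -0.0, 0.0]
force: [-3.6, -3.9, 20.0]
width: -0.002
finger_force: 10.0
```

Emit:
apply_moves(
  series=[
    [0,0,-0.0005,0],
    [0,0,0,0],
    [0,0,0.03,0],
    [0.0075,-0.0208,0,0],
    [0.0075,-0.0209,0,0],
    [0.0075,-0.0209,0,0],
    [0,0,-0.015,0],
    [0,0,-0.005,0],
    [0,0,-0.002,0],
    [0,0,0,0],
    [0,0,0,0],
  ],
)

```text
time_s: 6.0
eef_pos: [0.5034, 0.2205, 0.067]
eef_rot: [-0.17, 0.985, 0.0, 0.0]
force: [-0.8, 0.5, 0.5]
width: 0.003
finger_force: 0.0
```

Emit:
apply_moves(
  series=[
    [0,0,-0.001,0],
    [0,0,-0.001,0],
    [0,0,-0.001,0],
    [0,0,-0.001,0],
    [0,0,-0.001,0],
    [0,0,0,0],
  ],
)

```text
time_s: 6.6
eef_pos: [0.5039, 0.2203, 0.0624]
eef_rot: [-0.17, 0.985, 0.0, 0.001]
force: [-0.2, 1.8, 1.3]
width: 0.005
finger_force: 0.7
```

Emit:
apply_moves(
  series=[
    [0,0,-0.001,0],
    [0,0,-0.001,0],
    [0,0,0,0],
  ],
)

```text
time_s: 6.9
eef_pos: [0.5037, 0.2201, 0.0611]
eef_rot: [-0.17, 0.985, 0.0, 0.0]
force: [-1.6, 0.7, 10.9]
width: 0.004
finger_force: 5.5
```

Emit:
apply_moves(
  series=[
    [0,0,-0.001,0],
    [0,0,-0.0005,0],
    [0,0,0,0],
  ],
)

```text
time_s: 7.2
eef_pos: [0.5037, 0.2201, 0.061]
eef_rot: [-0.17, 0.985, 0.0, 0.0]
force: [-4.9, -1.5, 21.8]
width: 0.001
finger_force: 11.1
```

Emit:
apply_moves(
  series=[
    [0,0,0.02,0],
    [0.004,0.008,0.03,0],
    [0.006,0.01,0.03,0],
    [0.006,0.01,0.03,0],
    [0,0,0,0],
    [0,0,0,0],
  ],
)

```text
time_s: 7.8
eef_pos: [0.5192, 0.2474, 0.1682]
eef_rot: [-0.17, 0.985, -0.0, -0.0]
force: [0.1, -1.5, -0.4]
width: -0.001
finger_force: 0.0
```

```bash
python3 look.py w2 ; python3 orange.py w2 .05; python3 -c "
import cv2
a=cv2.imread('pics/w2.png')[30:330,120:520]; cv2.imwrite('pics/w2c.png',cv2.resize(a,(800,600),interpolation=cv2.INTER_CUBIC))"
```

```text
t 7.8 tcp [0.5192 0.2474 0.1682] yaw 19.56 F [ 0.1 -1.5 -0.4] w -0.001
[274, 153, 29, 28, 626] [288.1 166.2] [0.5036 0.218  0.05  ]
[365, 152, 29, 28, 611] [379.  165.2] [0.4808 0.2799 0.05  ]
[516, 263, 39, 35, 591] [535.  280.6] [0.5261 0.4386 0.05  ]
[131, 293, 41, 55, 205] [147.9 318. ] [0.6676 0.1457 0.05  ]
```

View pics/w2c.png

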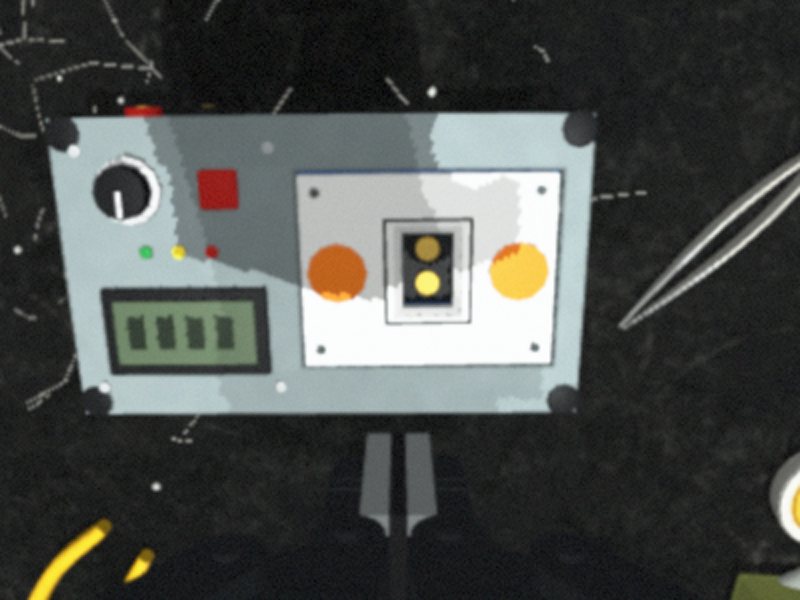

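The crop shows the plate flush, marks at (337,272) and (519,271), window at (428,268). The left end stopped 0.7 mm higher, which tilt explains since it was pressed first. I'll confirm with a second touch there.

Emit:
apply_moves(
  series=[
    [-0.0128,0.0112,-0.03,0],
    [-0.0127,0.0112,-0.03,0],
    [-0.0127,0.0112,-0.03,0],
    [0,0,-0.009,0],
    [0,0,-0.004,0],
    [0,0,-0.003,0],
    [0,0,-0.001,0],
    [0,0,-0.001,0],
    [0,0,0,0],
  ],
)

```text
time_s: 8.75
eef_pos: [0.4821, 0.2811, 0.0612]
eef_rot: [-0.169, 0.986, 0.0, 0.001]
force: [-0.0, 0.2, 0.9]
width: 0.002
finger_force: 0.5
```

Emit:
apply_moves(
  series=[
    [0,0,-0.001,0],
    [0,0,-0.001,0],
    [0,0,0,0],
  ],
)

```text
time_s: 9.05
eef_pos: [0.4821, 0.2811, 0.0611]
eef_rot: [-0.17, 0.986, 0.0, 0.001]
force: [-5.0, -3.5, 16.1]
width: 0.001
finger_force: 8.1
```

Emit:
apply_moves(
  series=[
    [0,0,0.045,0],
    [0,0,0.045,0],
    [0.0108,-0.0371,0.02,0],
    [0.0108,-0.0371,0.02,0],
    [0.0108,-0.0371,0.01,0],
    [0.0108,-0.0371,0,0],
    [0.0108,-0.0371,0,0],
    [0.0108,-0.0371,0,0],
    [0.0108,-0.0371,0,0],
    [0.0108,-0.0371,0,0],
    [0.0108,-0.0371,0,0],
    [0.0108,-0.0371,0,0],
    [0,0,0,0],
    [0,0,0,0],
  ],
  grip=0,
)

```text
time_s: 10.45
eef_pos: [0.5891, -0.0908, 0.1985]
eef_rot: [-0.169, 0.986, 0.0, 0.0]
force: [0.2, -0.3, 0.7]
width: 0.5
finger_force: 0.0
```

```bash
python3 look.py w3 rack:.022 battery_centre:.0345; cat > yel.py <<'E'
from h import *
import sys
im=cv2.cvtColor(cv2.imread("pics/%s.png"%sys.argv[1]),cv2.COLOR_BGR2HSV); cm=cam("wrist")
m=cv2.inRange(im,(20,120,110),(34,255,255)); k,lab,st,ce=cv2.connectedComponentsWithStats(m)
for i in range(1,k):
    if st[i,4]>150:
        w=world(cm,np.argwhere(lab==i)[:,::-1],.057)[:,:2]; r=cv2.minAreaRect((w*1000).astype(np.float32))
        print(st[i].tolist(),ce[i].round(1),world(cm,ce[i],.057)[0].round(4),np.round(r[0],1),np.round(r[1],1),round(r[2],1))
E
python3 yel.py w3
```

```text
t 10.45 tcp [ 0.5891 -0.0908  0.1985] yaw 19.42 F [ 0.2 -0.3  0.7] w 0.5
rack mark 0.77 [321.5 155.2] [ 0.5681 -0.0953  0.022 ]
rack mask 0.84 [255. 123. 393. 195.] [570.8 -93. ] [ 60.6 116.7] 17.86
battery_centre mark 0.77 [322.1 166.5] [ 0.5751 -0.0924  0.0345]
battery_centre mark 0.73 [324.6  32. ] [ 0.4736 -0.1264  0.0345]
battery_centre mask 0.95 [447.  75. 520. 130.] [479.5  14.1] [45.2 47.9] 75.13
battery_centre mask 0.8 [305.   9. 343.  51.] [ 472.9 -128.2] [22.6 28.9] 44.3
[389, 8, 56, 56, 1770] [416.7  35.6] [ 0.4564 -0.0597  0.057 ] [456.7 -59.7] [24.2 37.5] 59.9
[313, 153, 22, 33, 686] [323.2 169. ] [ 0.5726 -0.09    0.057 ] [572.6 -89.7] [26.  16.7] 19.4
[607, 358, 33, 40, 327] [619.  372.6] [0.6696 0.2728 0.057 ] [673.3 272.8] [26.8 53.5] 86.0
```

View pics/w3.png

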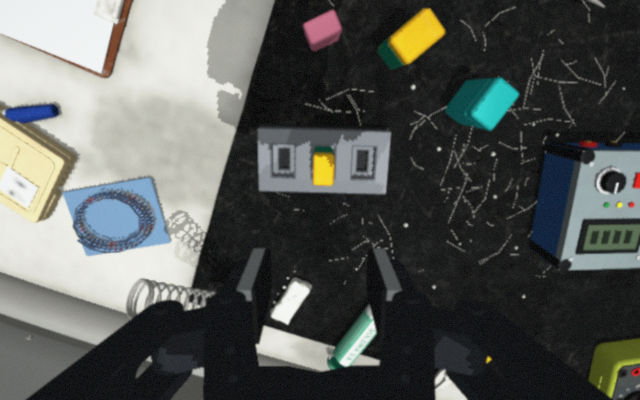

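The wrist view shows the battery's yellow top at (323,169), measuring 26.0 × 16.7 mm at yaw 19.4° at its expected height, which matches. Next is the grasp.

Emit:
apply_moves(
  series=[
    [-0.0083,0.0005,-0.03,0],
    [-0.0082,0.0005,-0.03,0],
    [0,0,-0.04,0],
    [0,0,-0.03,0],
    [0,0,-0.02,0],
    [0,0,-0.0075,0],
    [0,0,0,0],
    [0,0,0,0],
  ],
)

```text
time_s: 11.5
eef_pos: [0.5736, -0.0885, 0.0419]
eef_rot: [-0.17, 0.985, -0.0, 0.001]
force: [-0.4, -0.4, 0.1]
width: 0.498
finger_force: 0.0
```

Emit:
apply_moves(
  series=[
    [0,0,0,0],
    [0,0,0,0],
    [0,0,0,0],
    [0,0,0,0],
    [0,0,0,0],
    [0,0,0,0],
  ],
  grip=1,
  grip_force=45,
)

```text
time_s: 12.1
eef_pos: [0.574, -0.09, 0.0422]
eef_rot: [-0.169, 0.986, -0.001, 0.001]
force: [0.4, -2.3, 6.1]
width: 0.193
finger_force: 48.6
```

Emit:
apply_moves(
  series=[
    [0,0,0.01,0],
    [0,0,0.02,0],
    [0,0,0.04,0],
    [0,0,0.04,0],
    [-0.0082,0.034,0.03,0],
    [-0.0082,0.034,0.02,0],
    [-0.0082,0.034,0,0],
    [-0.0082,0.034,0,0],
    [-0.0082,0.034,0,0],
    [-0.0081,0.034,0,0],
    [-0.0081,0.034,0,0],
    [-0.0081,0.034,0,0],
    [-0.0081,0.034,0,0],
    [-0.0081,0.034,0,0],
    [0,0,0,0],
    [0,0,0,0],
    [0,0,0,0],
  ],
)

```text
time_s: 13.8
eef_pos: [0.4909, 0.2501, 0.2007]
eef_rot: [-0.169, 0.986, -0.0, -0.001]
force: [0.2, 0.6, -0.8]
width: 0.198
finger_force: 47.0
```

```bash
python3 look.py w4 window:.05; python3 orange.py w4 .05; python3 - <<'E'
from h import *
a=cv2.imread('pics/w4.png')[100:340,160:480]; cv2.imwrite('pics/w4c.png',cv2.resize(a,(800,600),interpolation=cv2.INTER_CUBIC))
E
```

```text
t 13.8 tcp [0.4909 0.2501 0.2007] yaw 19.48 F [ 0.2  0.6 -0.8] w 0.198
window mark 0.65 [318.1 186.7] [0.4916 0.2499 0.05  ]
window mask 0.55 [259. 145. 376. 230.] [492.8 249.5] [71.4 92.4] 20.22
[345, 177, 25, 23, 446] [356.8 188. ] [0.4825 0.2808 0.05  ]
[266, 178, 24, 23, 435] [277.8 189.1] [0.5054 0.2186 0.05  ]
[297, 260, 44, 60, 2380] [318.4 288.9] [0.5837 0.2823 0.05  ]
[485, 271, 35, 31, 440] [501.7 286.8] [0.5262 0.4436 0.05  ]
[142, 298, 35, 34, 134] [158.3 313.8] [0.6616 0.147  0.05  ]
```

View pics/w4c.png

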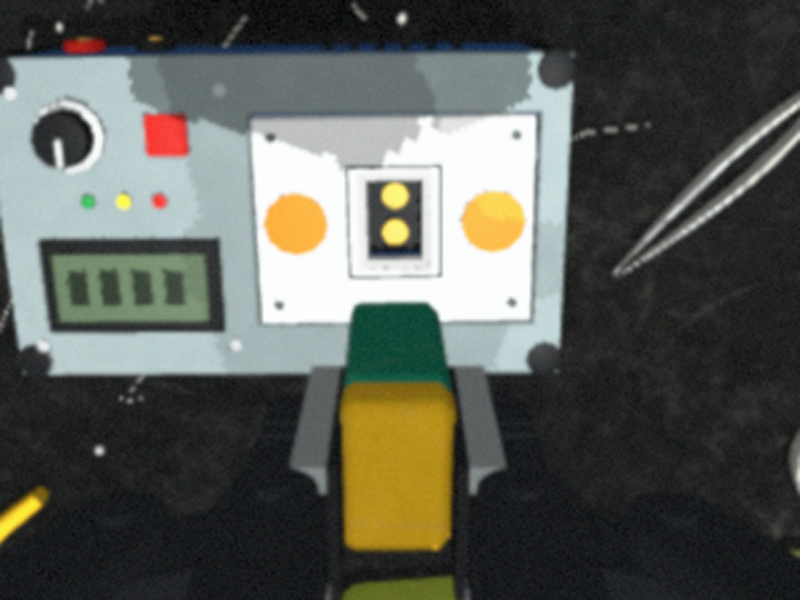

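The crop shows the battery gripped upright: top at (397,478), lower front edge at row 305 between columns 352 and 436. The window is at (395,220). I'll fit the battery's offset in the hand.

```bash
python3 - <<'E'
from h import *
s=readout.observe(); cm=cam("wrist"); Rt=R.from_quat(s["eef_rot"]).as_matrix(); p=s["eef_pos"]
print(p.round(4), Rt.round(3).tolist())
for dz in(.030,.028):
  for dx in(-.002,0,.002):
    L=[[dx+.013,-.0085,dz],[dx+.013,.0085,dz],[dx-.013,-.0085,dz-.045],[dx-.013,.0085,dz-.045]]
    q=pix(cm,p+np.array(L)@Rt.T); print(dz,dx,((q-[160,100])*2.5).round(0).tolist())
E
```

```text
[0.4914 0.2499 0.2008] [[-0.943, -0.333, -0.0], [-0.333, 0.943, -0.0], [0.001, -0.0, -1.0]]
0.03 -0.002 [[353.0, 314.0], [439.0, 314.0], [342.0, 569.0], [449.0, 569.0]]
0.03 0 [[353.0, 305.0], [439.0, 305.0], [342.0, 559.0], [449.0, 559.0]]
0.03 0.002 [[353.0, 296.0], [439.0, 296.0], [342.0, 548.0], [450.0, 548.0]]
0.028 -0.002 [[353.0, 318.0], [439.0, 318.0], [342.0, 577.0], [450.0, 577.0]]
0.028 0 [[353.0, 309.0], [439.0, 309.0], [341.0, 566.0], [450.0, 566.0]]
0.028 0.002 [[352.0, 299.0], [440.0, 299.0], [341.0, 556.0], [450.0, 556.0]]
```

Emit:
apply_moves(
  series=[
    [0.0026,0,-0.03,0],
    [0,0,-0.04,0],
    [0,0,-0.03,0],
    [0,0,-0.01,0],
    [0,0,-0.003,0],
    [0,0,-0.002,0],
    [0,0,-0.002,0],
    [0,0,-0.002,0],
    [0,0,0,0],
  ],
)

```text
time_s: 14.85
eef_pos: [0.4941, 0.2514, 0.0824]
eef_rot: [-0.17, 0.985, 0.0, 0.0]
force: [0.3, -0.3, -0.5]
width: 0.197
finger_force: 47.0
```

Emit:
apply_moves(
  series=[
    [0,0,-0.002,0],
    [0,0,-0.002,0],
    [0,0,-0.002,0],
    [0,0,0,0],
    [0,0,0,0],
  ],
)

```text
time_s: 15.35
eef_pos: [0.4939, 0.2512, 0.0758]
eef_rot: [-0.17, 0.985, 0.0, 0.0]
force: [0.4, 0.6, -0.6]
width: 0.197
finger_force: 47.0
```

Emit:
apply_moves(
  series=[
    [0,0,-0.002,0],
    [0,0,-0.002,0],
    [0,0,-0.002,0],
    [0,0,-0.001,0],
    [0,0,0,0],
    [0,0,0,0],
  ],
)

```text
time_s: 15.95
eef_pos: [0.494, 0.2513, 0.0691]
eef_rot: [-0.17, 0.985, 0.0, 0.0]
force: [0.9, 0.2, 3.2]
width: 0.193
finger_force: 47.5
```

Contact force is 3.2 N, as expected. Now I push to the stop.

Emit:
apply_moves(
  series=[
    [0,0,-0.001,0],
    [0,0,-0.001,0],
    [0,0,-0.001,0],
    [0,0,-0.001,0],
    [0,0,0,0],
    [0,0,0,0],
  ],
)

```text
time_s: 16.55
eef_pos: [0.4941, 0.2512, 0.066]
eef_rot: [-0.17, 0.986, 0.0, 0.0]
force: [-1.8, -1.6, 11.7]
width: 0.192
finger_force: 48.7
```

Emit:
apply_moves(
  series=[
    [0,0,-0.0007,0],
    [0,0,0,0],
    [0,0,0,0],
    [0,0,0,0],
  ],
)

```text
time_s: 16.95
eef_pos: [0.4942, 0.2512, 0.0659]
eef_rot: [-0.17, 0.986, 0.0, 0.0]
force: [-3.1, -2.0, 16.9]
width: 0.197
finger_force: 49.4
```

```bash
python3 look.py w5; python3 -c "
import cv2
a=cv2.imread('pics/w5.png')[100:400,120:520]; cv2.imwrite('pics/w5c.png',cv2.resize(a,(800,600),interpolation=cv2.INTER_CUBIC))"
```

```text
t 16.95 tcp [0.4942 0.2512 0.0659] yaw 19.53 F [-3.1 -2.  16.9] w 0.197
```

View pics/w5c.png

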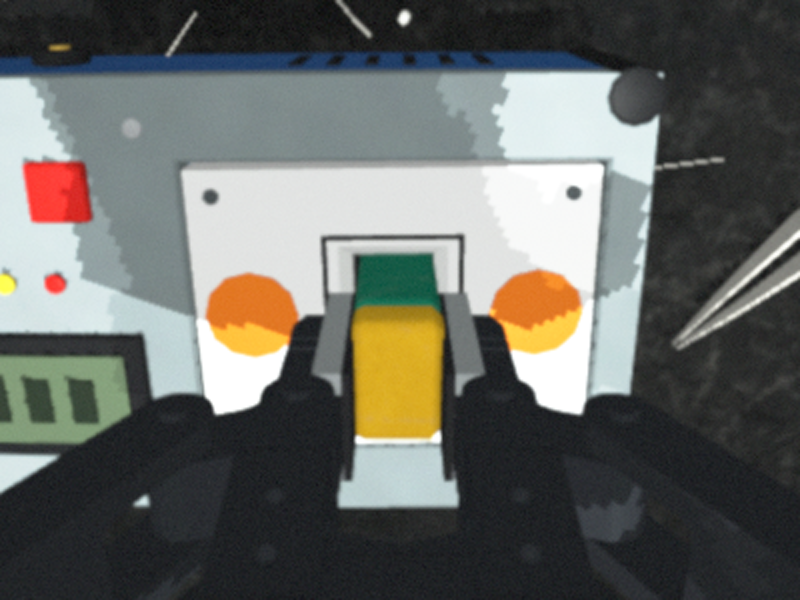

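The picture shows the battery down inside the window frame (395,270), still gripped, with the plate flush. It reads 17 N at a hard stop, and the TCP height matches full contact travel.

```bash
python3 -c "
from workcell import job; print(job.hand_in())"
```

```text
the job is handed in; nothing more can be done
None
```

I pressed the plate flush at both ends, then put the rack battery upright, terminals down, through the window and pushed it to a hard stop (about 17 N), still gripped; I handed it in at about 17 s, and no verdict came back.

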